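# Rock the tilt gauge to its mark on an uneven stone

## Task

Pick up the blue tilt gauge by its orange grip and stand its foot level across the middle of the crest of the reddish stone on the aluminium block, resting there for a moment. Then rock the gauge over on the crest, without pressing hard, until its hanging black pointer settles in the red band, and finish while still holding it like that, pointer still and foot touching the stone. Leave the dish, the jar and the slide box where they are.

Things in the scene. Friction and masses are not known exactly. Their poses are not given: they have to be found in the camera images.
- gauge: loose tilt gauge, 0.2-0.4 kg, upright on the bench, any heading. Origin: centre of foot's underside; z up, x along the foot, y through the dial. Blue foot 90 (x) x 36 (y) x 12 mm. Upright dial 100 mm across, 12 thick, centre 66 mm up, white faces to +y and -y, both showing pointer and band. On top an orange grip 26 x 26 mm, sides along x and y, 114 to 158 mm up, free all round
- grip (a point): middle of the gauge's orange grip, 140 mm above the foot's underside; axes as the gauge's
- foot (a point): centre of the underside of the gauge's foot; axes as the gauge's
- pointer (a joint): angle of the black pointer relative to the gauge, rad: 0 when it points at the foot, positive about the gauge's +y (right-hand rule). It hangs from the dial's centre, swings freely (3 swings a second, still in about 1 s) and stays vertical, so turning the gauge by an angle a about its own +y makes it read -a
- mark (a joint): angle of the middle of the red band on the dial, same zero and sense as the pointer, rad; somewhere between 0.20 and 0.38, fixed during the job. The band is 7 mm wide along the arc, so it reaches about 0.09 rad to either side of this angle
- pointer_tip (a point): tip of the pointer, 40 mm from the dial's centre, in the dial's mid-plane
- mark_mid (a point): middle of the red band, 40 mm from the dial's centre, in the dial's mid-plane
- stud: fixed aluminium block 80 (x) x 64 (y) x 42 (z) mm, origin at the centre of its underside, z up, topped by an uneven hard reddish stone. The stone's rounded crest, a level ridge of 14 mm radius, 52 mm long, runs along y, its top line 65 mm above the bench; lumps on the flanks reach at most 51 mm. The gauge's y should run along this ridge, either way round
- crest (a point): middle of the top line of the stone's crest, 65 mm above the bench; axes as the stud's
- dish: bystander: closed glass dish, 64 mm diameter, 18 mm high, loose; origin centre of underside
- jar: bystander: small amber jar with white cap, 44 mm diameter, 62 mm high, loose; origin centre of underside
- slidebox: bystander: blue slide box 50 x 85 x 30 mm, loose; origin centre of underside
There are look-alikes about, which are no part of the job. There is more than one size of the gauge; the one meant has the size given above. Leave any pink look-alike of the stud alone.

How it is judged:
On the way, in this order (a step that is already met when the one before it is completed fails the run):
1. the gauge is lifted off the bench in the gripper (height (world z) of foot above 0.02 m and contact force between the fingers and gauge above 1 N), for 0.2 s.
2. the gauge, held, rests with its foot level (within 0.1 rad) across the middle of the crest (contact force between gauge and stud above 0.3 N and contact force between the fingers and gauge above 1 N and angle between gauge's own z axis and vertical below 0.1 rad and horizontal distance between foot and crest below 0.018 m and angle between the y axis of gauge and the y axis of stud, either way round below 0.25 rad), for 0.2 s.
At the end, for the whole second after the job is handed in: Held in the gripper and still, the gauge's foot touches the stone (0.3 to 40 N) with its centre within 20 mm (horizontally) of the middle of the crest, dial axis along the ridge within 0.25 rad, and the pointer's tip at rest within 3.6 mm of the middle of the red band (distance between pointer_tip and mark_mid below 0.0036 m and velocity of joint pointer between -0.4 and 0.4 rad/s and contact force between gauge and stud between 0.3 and 40 N and contact force between the fingers and gauge above 1 N and height (world z) of foot above 0.055 m and linear speed of gauge below 0.02 m/s and horizontal distance between foot and crest below 0.02 m and angle between the y axis of gauge and the y axis of stud, either way round below 0.25 rad); the arm keeps its last pose, push and grip.
It fails at once if the gauge is pressed or knocked hard on the stone (over 60 N) (contact force between gauge and stud above 60 N).
It fails at once if the dish, jar or slide box is moved by more than 30 mm (distance of any of dish, jar, slidebox from where it was at the start of the episode above 0.03 m).
It also fails if it takes over 45 s, if anything falls off the work surface, if the arm or the gripper's body presses on something with over 40 N, if the wrist force passes 120 N, or if a joint passes its speed limit or range.

## Robot

A 7-joint arm with a two-finger parallel gripper is mounted at the origin on the work surface. World frame = base frame: x ahead of the robot, y to its left, z up, the work surface at z = 0. Lengths are in m, angles in rad, forces in N, time in s.
With the tool pointing down it reaches from about 0.425 to 0.975 m from the base axis. Payload 16.7 kg.
Tool frame: the origin (TCP) lies midway between the tips of the shut fingers; the grasp point (between the pads) lies env.grasp_offset behind it (env.grasp_offset is the distance from the TCP to the grasp point, in m); z points along the fingers, y is the line along which they close (so a half turn about z gives the same grasp; the last joint's range is limited). The gripper opens to 85 mm and grips with 20 to 120 N. Pads are 22 mm wide; open, the fingers measure 114 mm over their backs; the gripper's body (76 mm by 85 mm) begins 54 mm behind the grasp point. The pads swing forward as they close: fully open they stand 13 mm farther back than shut.
Start: joints at [-1.369, 0.426, 0.074, 1.606, -0.034, 1.111, -0.067], TCP at [0.233, 0.634, 0.231] pointing down, gripper open.
Joint ranges: [-2.85, 2.85], [-0.5, 2.14], [-1.23, 1.37], [0.21, 2.46], [-1.02, 4.16], [0.16, 2.05], [-2.73, 2.73]. Speed limits (rad/s): [1.89, 1.89, 2.39, 2.39, 3.01, 3.01, 3.01].

## Interface

Orientations are given as a unit quaternion [w, x, y, z].
In Python, from workcell import status, vision, ticket, env gives the robot as it stands.
- The arm moves only by the shell command python3 -m pendant 'ROWS' [OPENING] [FORCE]. ROWS is JSON, a list of rows, each a list of 4 numbers: the shift along the tool's x, y, z in mm, then the turn about the tool's z in degrees. A call has 1 to 10 rows; each row shifts and turns the commanded pose from where the row before left it, along the tool's axes as they then stand; what a row does not reach is not made up. A row lasts 1/10 s, in which the tool goes at most 50 mm and 8.59 degrees, less where a joint would pass 70% of its speed; a pose out of reach is approached as far as the arm can. A call is refused whole if a number of a shift passes 50 or a number of a turn 8.59, either way. A call with a gripper value outside its range is refused whole. OPENING is the opening in per cent of the stroke, from 0 (shut) to 100 (fully open), set as the call begins (- or left out, the last holds). The fingers move at their own pace and stop on an object; FORCE is the grip in N (left out, the last holds). Time passes only in rows, so rows that do not move let the fingers close. It gives the time, the measured TCP pose, the force, the opening and the grip force at its end, in the units of the state.
- status.observe(): the state, without advancing time (a new reading comes with each control period).
- vision.read_camera(name): name is "scene" or "top"; returns a dict with "pixels" (480x640x3 uint8, red, green, blue), "mtx" (3x3 intrinsics, pixels), "k1" (the pictures are not rectified: a ray, as slopes to the right and down, at radius r is drawn at 1 + k1 r^2 times it, then the intrinsics apply), "R" (3x3) and "t" (3): a world point X has camera coordinates R X + t. Camera axes: x right, y down, z forward; pixel columns grow to the right and rows downward; lengths in m; the calibration is good to about 2 mm. A picture is of the moment at which its call begins. There is no depth.
- ticket.finish_job(): hands the job in; it is judged then, once.
The state is a dict: "time": time; "joint_positions": joint angles; "qvel": joint speeds; "effort": joint torques, N m; "tool_pos": TCP position; "eef_rot": TCP orientation; "force": force on the tool from outside, world axes, zero at the start; "torque": the same for the moment, N m; "finger_gap": opening from 0.0 (shut) to 1.0 (fully open); "grasp_force": force on a finger pad.
Only numpy, scipy, OpenCV 4.12 (cv2) and the standard library are available. Lean on these libraries where they do the work, as an engineer would, in place of code of your own. Each camera call takes 0.05 s, during which the arm holds its last target. There are 200 camera calls.

## Working session

There is one attempt and no reset: what is moved stays moved. The work goes in short steps, Python scripts to look and compute and a shell command to move; the robot and the scene stay as the last step left them, time stands still between calls to the robot, and variables do not carry over. Pictures are saved under pics/ and viewed, at most 10 in all, crops included, and the job is handed in when it is done.

```bash
mkdir -p pics; ls
python3 - <<'E'
from workcell import status, vision, env
import cv2
s=status.observe()
print({k:(v if not hasattr(v,'round') else v) for k,v in s.items()}, env.grasp_offset)
for n in("scene","top"):
    d=vision.read_camera(n); cv2.imwrite(f"pics/{n}0.png",d["pixels"][:,:,::-1]); print(n,d["mtx"],d["k1"],d["R"],d["t"])
E
```

```text
pics
{'time': 0.0, 'joint_positions': array([-1.36852285,  0.42674812,  0.07386196,  1.60660783, -0.03408625,
        1.11080209, -0.06708078]), 'qvel': array([ 0.00039913, -0.00188061, -0.001359  , -0.00132113,  0.00152041,
        0.00095132,  0.00203481]), 'effort': array([-7.28140021e-04, -9.49811196e+01,  3.75958711e+00, -4.63506997e+01,
        1.90460397e-02,  9.90211149e-03, -8.86548401e-05]), 'tool_pos': array([0.23247714, 0.63326691, 0.23059982]), 'eef_rot': array([-5.73869917e-05,  1.74989318e-01,  9.84570115e-01, -6.50369234e-04]), 'force': array([-0.75683644,  0.17554611,  1.1049047 ]), 'torque': array([-0.09475675,  0.02006154, -0.07567743]), 'grasp_force': 0.0, 'finger_gap': 1.0056766950252434} 0.0187
scene [[543.01712982   0.         322.7925263 ]
 [  0.         543.01712982 240.10138533]
 [  0.           0.           1.        ]] -0.1210734044334731 [[-0.36499364  0.93092222  0.01278548]
 [ 0.64998297  0.26462775 -0.71238633]
 [-0.66655966 -0.25170614 -0.70167104]] [ 0.20955554 -0.29468454  1.47386882]
top [[497.51209484   0.         313.63117431]
 [  0.         497.51209484 240.2396273 ]
 [  0.           0.           1.        ]] 0.003646927426064415 [[-0.02117791 -0.99969432  0.01275766]
 [-0.99642021  0.02006052 -0.08212397]
 [ 0.08184294 -0.0144512  -0.99654046]] [0.01006667 0.59432008 1.06913727]
```

View pics/scene0.png

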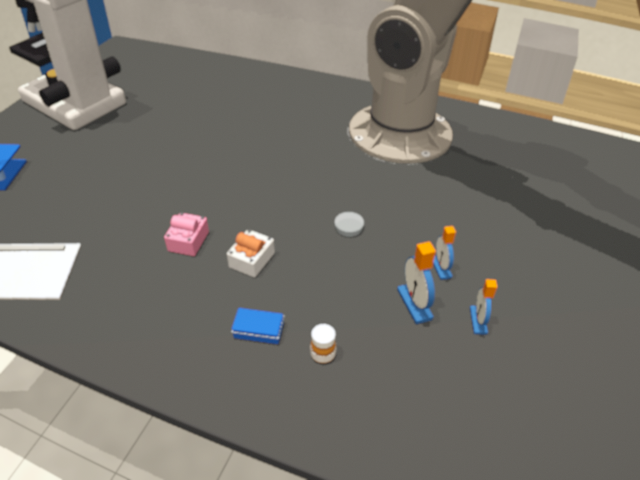

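View pics/top0.png

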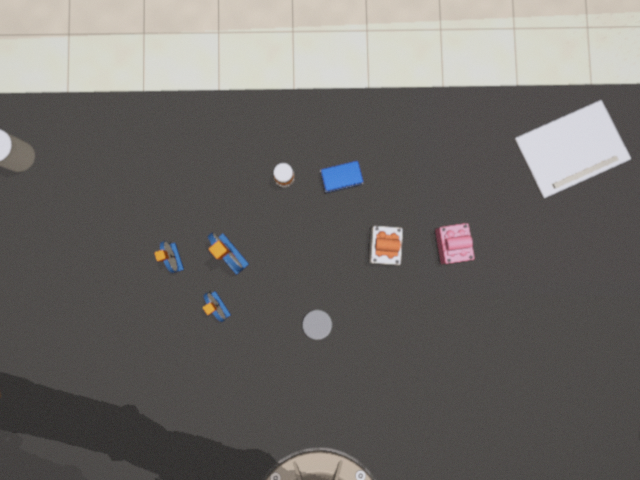

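The large gauge is the one at top (228,253) / scene (418,285). The stone on the white block is at top (387,245) / scene (250,250), and the pink look-alike is to its right in the top view. Next I measure from masks.

```bash
cat > h.py <<'E'
import numpy as np, cv2
from workcell import status, vision
def cam(n):
    d=vision.read_camera(n); d["R"]=np.array(d["R"]); d["t"]=np.array(d["t"]); d["C"]=-d["R"].T@d["t"]
    d["bgr"]=np.ascontiguousarray(d["pixels"][:,:,::-1]); d["hsv"]=cv2.cvtColor(d["bgr"],cv2.COLOR_BGR2HSV); return d
def rays(d,p):
    p=np.asarray(p,float).reshape(-1,1,2)
    u=cv2.undistortPoints(p,np.array(d["mtx"]),np.array([d["k1"],0,0,0.]))[:,0]
    return np.c_[u,np.ones(len(u))]@d["R"]
def plane(d,p,z):
    r=rays(d,p); return d["C"]+r*((z-d["C"][2])/r[:,2])[:,None]
def tri(d1,p1,d2,p2):
    r1,r2=rays(d1,p1)[0],rays(d2,p2)[0]
    s=np.linalg.lstsq(np.c_[r1,-r2],d2["C"]-d1["C"],rcond=None)[0]
    a,b=d1["C"]+s[0]*r1,d2["C"]+s[1]*r2; return (a+b)/2,np.linalg.norm(a-b)
def proj(d,X):
    return cv2.projectPoints(np.asarray(X,float).reshape(-1,1,3),cv2.Rodrigues(d["R"])[0],d["t"],np.array(d["mtx"]),np.array([d["k1"],0,0,0.]))[0][:,0]
def blob(m,box):
    x0,y0,x1,y1=box; mm=np.zeros_like(m); mm[y0:y1,x0:x1]=m[y0:y1,x0:x1]
    c=max(cv2.findContours(mm,cv2.RETR_EXTERNAL,cv2.CHAIN_APPROX_NONE)[0],key=cv2.contourArea); return c
def zoom(d,box,k): x0,y0,x1,y1=box; return cv2.resize(d["bgr"][y0:y1,x0:x1],None,fx=k,fy=k,interpolation=cv2.INTER_CUBIC)
E
cat > m1.py <<'E'
from h import *
T,S=cam("top"),cam("scene")
print("C",T["C"].round(3),S["C"].round(3))
org=lambda d:cv2.inRange(d["hsv"],(8,180,150),(22,255,255))
blu=lambda d:cv2.inRange(d["hsv"],(98,120,60),(115,255,255))
cT=blob(org(T),(195,225,260,275)); cS=blob(org(S),(405,235,440,272))
for c,d,n in((cT,T,'T'),(cS,S,'S')):
    print(n,"grip rect",cv2.minAreaRect(c))
gT=cv2.minAreaRect(cT)[0]; gS=cv2.minAreaRect(cS)[0]
print("grip tri",tri(T,gT,S,gS))
P=plane(T,cT[:,0],.158)[:,:2]; print("grip top@.158",cv2.minAreaRect((P*1000).astype(np.float32)))
cB=blob(blu(T),(195,225,260,285)); P=plane(T,cB[:,0],.012)[:,:2]; print("blue@.012",cv2.minAreaRect((P*1000).astype(np.float32)))
# stud
h=T["hsv"]; wm=cv2.inRange(h,(0,0,110),(180,255,255)); c=blob(wm,(360,215,415,275))
P=plane(T,c[:,0],.042)[:,:2]; print("stud@.042",cv2.minAreaRect((P*1000).astype(np.float32)))
red=cv2.inRange(h,(0,130,60),(14,255,255)); c=blob(red,(360,215,415,275)); P=plane(T,c[:,0],.055)[:,:2]; print("stone",cv2.minAreaRect((P*1000).astype(np.float32)))
a=zoom(T,(360,210,420,275),6); b=zoom(T,(195,222,265,287),6); e=zoom(S,(220,215,285,280),6); f=zoom(S,(385,235,450,325),5)
I=np.zeros((600,800,3),np.uint8)
for im,(x,y) in((cv2.resize(a,(400,300)),(0,0)),(cv2.resize(b,(323,300)),(400,0)),(cv2.resize(e,(300,300)),(0,300)),(cv2.resize(f,(217,300)),(400,300))): I[y:y+im.shape[0],x:x+im.shape[1]]=im
cv2.imwrite("pics/z1.png",I)
E
python3 m1.py
```

```text
C [0.505 0.014 1.114] [1.25  0.254 0.822]
T grip rect ((222.70974731445312, 250.68780517578125), (6.565245151519775, 14.31782341003418), 12.094757080078125)
S grip rect ((424.5548400878906, 255.506103515625), (18.22120475769043, 27.828746795654297), 6.340191841125488)
grip tri (array([0.56728298, 0.18349326, 0.13386818]), np.float64(0.009521418961425826))
grip top@.158 ((566.92431640625, 174.7142791748047), (12.614964485168457, 27.460002899169922), 77.5979995727539)
blue@.012 ((569.9473876953125, 184.541015625), (90.15638732910156, 35.705047607421875), 38.92845153808594)
stud@.042 ((579.7796020507812, -158.9666748046875), (67.6670150756836, 83.7351303100586), 84.73480224609375)
stone ((580.1876831054688, -159.1215057373047), (48.499183654785156, 48.44922637939453), 78.50714874267578)
```

View pics/z1.png

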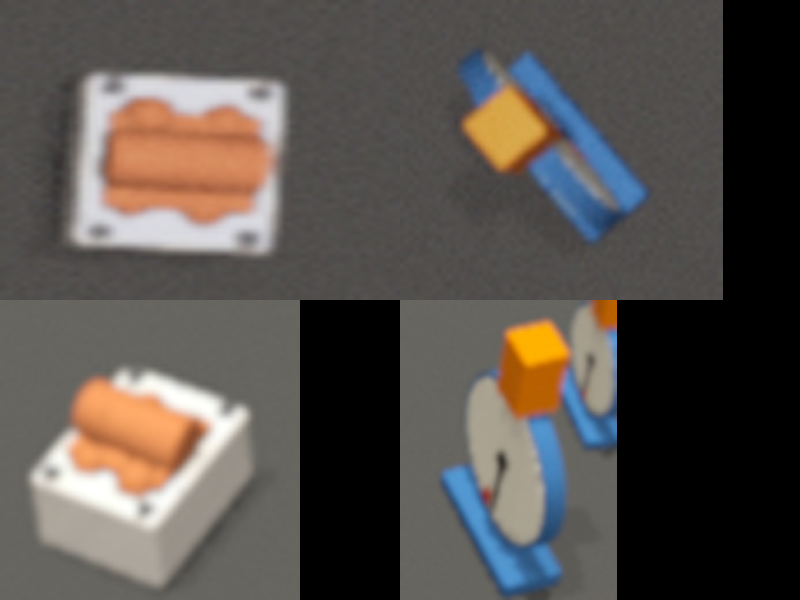

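The gauge's foot runs at about 39° in world axes. The red band is on its −u end, so gauge +x = (0.78, 0.63). Crest, dial and grip are all clear. I'll refine the grip, the stud heading and the mark.

```bash
cat > m2.py <<'E'
from h import *
T,S=cam("top"),cam("scene")
org=lambda d:cv2.inRange(d["hsv"],(8,130,120),(32,255,255))
R=lambda P:[np.round(v,1) for v in cv2.minAreaRect((P[:,:2]*1000).astype(np.float32))]
cT=blob(org(T),(195,225,260,275)); h=T["hsv"]
# yellowish lit top face only
top=cv2.inRange(h,(17,130,200),(32,255,255)); ct=blob(top,(195,225,260,275))
print("grip all",R(plane(T,cT[:,0],.158)),"top face",R(plane(T,ct[:,0],.158)))
tS=cv2.inRange(S["hsv"],(8,130,235),(32,255,255)); cs=blob(tS,(405,235,440,272)); print("S top face",R(plane(S,cs[:,0],.158)))
# foot free edge: blue in top view
cB=blob(cv2.inRange(h,(98,120,60),(115,255,255)),(195,225,260,285)); print("foot hull px",cv2.approxPolyDP(cv2.convexHull(cB),2,True)[:,0].tolist())
q=cv2.approxPolyDP(cv2.convexHull(cB),2,True)[:,0]; print(plane(T,q,.012).round(4)[:,:2].tolist())
# block: aluminium top
wm=cv2.inRange(h,(0,0,150),(180,60,255)); c=blob(wm,(360,215,415,275)); q=cv2.approxPolyDP(cv2.convexHull(c),4,True)[:,0]; print("block",R(plane(T,c[:,0],.042)),plane(T,q,.042).round(4)[:,:2].tolist())
wm=cv2.inRange(S["hsv"],(0,0,215),(180,60,255)); c=blob(wm,(220,215,285,280)); q=cv2.approxPolyDP(cv2.convexHull(c),3,True)[:,0]; print("block S",R(plane(S,c[:,0],.042)),plane(S,q,.042).round(4)[:,:2].tolist())
# mark in scene: dial face plane
u=np.array([np.cos(np.radians(39)),np.sin(np.radians(39)),0]); n=np.array([u[1],-u[0],0]); 
red=cv2.inRange(S["hsv"],(0,90,60),(6,255,255))|cv2.inRange(S["hsv"],(165,90,60),(180,255,255)); red[:, :400]=0; red[:285]=0; red[310:]=0; red[:,440:]=0
m=cv2.moments(red,True); print("red px",m["m00"],m["m10"]/m["m00"],m["m01"]/m["m00"]); p=[m["m10"]/m["m00"],m["m01"]/m["m00"]]
f=np.array([.570,.1845,0]); r=rays(S,[p])[0]; o=f+n*.006; X=S["C"]+r*((o-S["C"])@n/(r@n)); a,z=(X-f)@u,X[2]-.066; print("mark x,z",a,z,np.hypot(a,z),"angle",np.arctan2(-a,-z))
print("dial centre px",proj(S,o+[0,0,.066]))
E
python3 m2.py
```

```text
grip all [array([569.3, 184.3]), array([28.7, 28.9]), np.float64(37.8)] top face [array([569.9, 184.9]), array([22.7, 23.2]), np.float64(38.0)]
S top face [array([570.3, 187.8]), array([23.5, 23.5]), np.float64(38.7)]
foot hull px [[222, 234], [247, 262], [247, 265], [237, 273], [224, 259], [219, 237]]
[[0.6134, 0.2007], [0.5501, 0.1459], [0.5435, 0.146], [0.5263, 0.1682], [0.5578, 0.1966], [0.6069, 0.2074]]
block [array([ 580.1, -159.7]), array([65. , 80.8]), np.float64(84.6)] [[0.6213, -0.1336], [0.6158, -0.1922], [0.5378, -0.1851], [0.5434, -0.1247]]
block S [array([ 571.4, -137.5]), array([91. , 51.1]), np.float64(35.0)] [[0.5485, -0.1842], [0.5488, -0.1221], [0.6211, -0.1292]]
red px 8.0 410.75 293.25
mark x,z -0.0033805004017752006 -0.03412054649277413 0.03428759944837147 angle 0.09875293792767781
dial centre px [[413.86279592 282.7364915 ]]
```

```bash
python3 -m pendant '[[-39,-25,0,0],[-39,-25,0,0],[-39,-25,0,0],[-39,-25,0,0],[-39,-25,0,0],[-39,-25,0,0],[-39,-25,0,0],[-39,-25,0,0],[-39,-25,0,0],[-39,-25,0,0]]' 100
python3 -m pendant '[[-39,-25,0,0],[-39,-25,0,0],[0,0,0,-8.5],[0,0,0,-8.5],[0,0,0,-8.5],[0,0,0,-8.5],[0,0,0,-8.5],[0,0,0,-8.5],[0,0,0,-7.7],[0,0,0,0]]'
cat > where.py <<'E'
import sys,numpy as np
from workcell import status
from scipy.spatial.transform import Rotation as Ro
s=status.observe(); q=s["eef_rot"]; M=Ro.from_quat(np.r_[q[1:],q[0]]).as_matrix()
print("t",round(float(s["time"]),2),"pos",s["tool_pos"].round(4),"xh,yh",np.degrees(np.arctan2(M[1,:2],M[0,:2])).round(1),"zaxis",M[:,2].round(3),"F",s["force"].round(2),"T",s["torque"].round(2),"gap",round(float(s["finger_gap"]),3),"gf",round(float(s["grasp_force"]),1),"j7",round(float(s["joint_positions"][6]),2))
if len(sys.argv)>3:
    d=np.array([float(v) for v in sys.argv[1:4]])-s["tool_pos"]; print("tool shift mm",(M.T@d*1000).round(1))
E
python3 where.py .570 .186 .123
```

```text
time: 1.3
tool_pos: [0.5134, 0.2629, 0.2315]
eef_rot: [0.0, 0.175, 0.985, 0.0]
force: [0.1, 0.7, -0.6]
finger_gap: 1.002
grasp_force: 0.0
time: 2.3
tool_pos: [0.5685, 0.1906, 0.2313]
eef_rot: [-0.0, -0.331, 0.944, 0.0]
force: [0.4, -0.8, 0.5]
finger_gap: 1.002
grasp_force: 0.0
t 2.3 pos [0.5685 0.1906 0.2313] xh,yh [-141.3  128.7] zaxis [-0.  0. -1.] F [ 0.44 -0.76  0.47] T [0.01 0.01 0.03] gap 1.002 gf 0.0 j7 1.85
tool shift mm [  1.7  -4.5 108.3]
```

```bash
python3 -m pendant '[[2,-4.5,0,0],[0,0,35,0],[0,0,35,0],[0,0,30,0],[0,0,13,0],[0,0,0,0]]'
python3 - <<'E'
from h import *
T,S=cam("top"),cam("scene")
I=np.zeros((480,800,3),np.uint8); I[:,:400]=cv2.resize(zoom(S,(375,205,475,325),4),(400,480)); I[:,400:]=cv2.resize(zoom(T,(175,200,275,320),4),(400,480)); cv2.imwrite("pics/pre.png",I)
E
python3 where.py
```

```text
time: 2.9
tool_pos: [0.569, 0.1854, 0.1169]
eef_rot: [-0.001, -0.329, 0.944, -0.0]
force: [-0.9, 0.0, 0.7]
finger_gap: 1.001
grasp_force: 0.0
t 3.0 pos [0.5704 0.1861 0.1194] xh,yh [-141.5  128.5] zaxis [ 0.001  0.    -1.   ] F [-0.51 -0.06  0.32] T [ 0.01  0.05 -0.02] gap 1.001 gf 0.0 j7 1.87
```

View pics/pre.png

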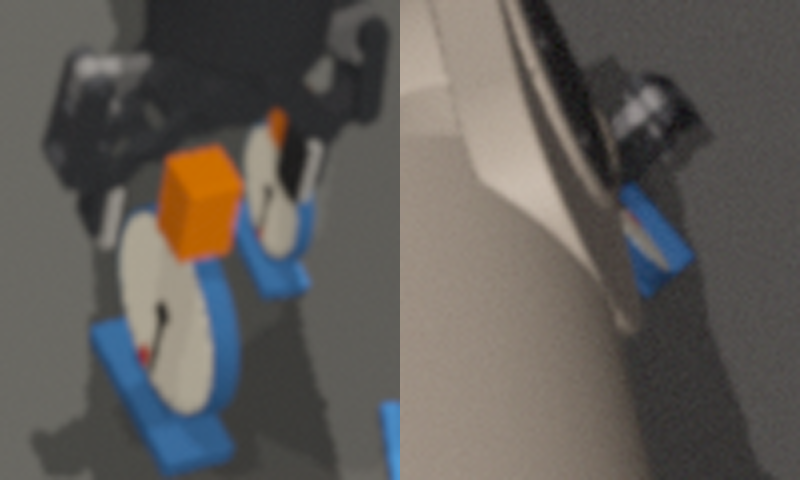

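The open fingers straddle the orange grip: pads at crop (112,220) and (300,165), grip at (200,200). I'll close and lift.

```bash
python3 -m pendant '[[0,0,0,0],[0,0,0,0],[0,0,0,0],[0,0,0,0],[0,0,0,0],[0,0,0,0],[0,0,0,0],[0,0,0,0]]' 0 50
python3 where.py
python3 -m pendant '[[0,0,-15,0],[0,0,-30,0],[0,0,-40,0],[0,0,-25,0],[0,0,0,0],[0,0,0,0],[0,0,0,0]]'
python3 where.py .580 -.159 .230
```

```text
time: 3.8
tool_pos: [0.5701, 0.1861, 0.1189]
eef_rot: [0.0, -0.33, 0.944, 0.0]
force: [-0.7, 0.1, 6.1]
finger_gap: 0.299
grasp_force: 50.2
t 3.8 pos [0.5701 0.1861 0.1189] xh,yh [-141.5  128.5] zaxis [ 0.001  0.    -1.   ] F [-0.75  0.09  6.14] T [0.04 0.3  0.08] gap 0.299 gf 50.2 j7 1.88
time: 4.5
tool_pos: [0.5691, 0.1857, 0.2274]
eef_rot: [-0.001, -0.33, 0.944, -0.0]
force: [0.7, 0.0, -3.4]
finger_gap: 0.298
grasp_force: 49.6
t 4.5 pos [0.5691 0.1857 0.2274] xh,yh [-141.5  128.5] zaxis [-0.002 -0.001 -1.   ] F [ 0.66  0.03 -3.41] T [-0.03  0.06 -0.03] gap 0.298 gf 49.6 j7 1.86
tool shift mm [ 206.2 -276.4   -2.4]
```

```bash
python3 -m pendant '[[12,-15,0,0],[23,-30,0,0],[23,-30,0,0],[23,-30,0,0],[23,-30,0,0],[23,-30,0,0],[23,-30,0,0],[23,-30,0,0],[23,-30,0,0],[15,-16,0,0]]'
python3 -m pendant '[[0,0,0,5],[0,0,0,7.5],[0,0,0,7.5],[0,0,0,7.5],[0,0,0,7.5],[0,0,0,5.5],[0,0,0,3.5],[0,0,0,0],[0,0,0,0],[0,0,0,0]]'
python3 where.py .573 -.158 .200
python3 - <<'E'
from h import *
T,S=cam("top"),cam("scene")
cv2.imwrite("pics/a_s.png",S["bgr"]);cv2.imwrite("pics/a_t.png",T["bgr"])
I=np.zeros((480,800,3),np.uint8); I[:,:400]=cv2.resize(zoom(S,(205,150,305,270),4),(400,480)); I[:,400:]=cv2.resize(zoom(T,(335,190,435,310),4),(400,480)); cv2.imwrite("pics/above.png",I)
E
```

```text
time: 5.5
tool_pos: [0.5726, -0.1608, 0.2271]
eef_rot: [-0.001, -0.329, 0.944, -0.0]
force: [-0.5, 1.0, -3.4]
finger_gap: 0.302
grasp_force: 49.8
time: 6.5
tool_pos: [0.5734, -0.1575, 0.2279]
eef_rot: [-0.0, 0.047, 0.999, -0.0]
force: [-0.4, -0.9, -2.8]
finger_gap: 0.298
grasp_force: 49.8
t 6.5 pos [ 0.5734 -0.1575  0.2279] xh,yh [174.6  84.6] zaxis [-0.001 -0.    -1.   ] F [-0.39 -0.89 -2.8 ] T [0.08 0.01 0.01] gap 0.298 gf 49.8 j7 1.78
tool shift mm [ 0.3 -0.6 27.9]
```

View pics/above.png

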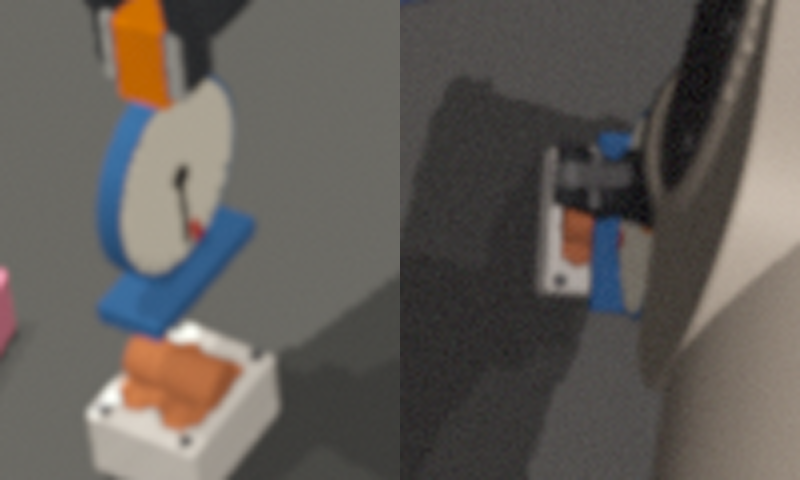

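The gauge hangs level above the stone. The pivot is at crop (181,178), the pointer tip at (188,237) and the red band at (196,230), on the side toward −x as expected. Next I measure the mark on the dial face plane.

```bash
cat > mark.py <<'E'
from h import *
import sys
def face(S,px,f,tcpz,h=np.radians(-5.4)):   # gauge upright at f: in-plane x,z of pixels on +y face
    u=np.array([np.cos(h),np.sin(h),0]); n=np.array([-u[1],u[0],0]); o=f+n*.006
    r=rays(S,px); X=S["C"]+r*(((o-S["C"])@n)/(r@n))[:,None]; return np.c_[(X-f)@u,X[:,2]]
if __name__=="__main__":
    S=cam("scene"); hsv=S["hsv"]; g=S["bgr"].astype(int); box=(225,170,275,225); x0,y0,x1,y1=box
    redn=np.clip(g[:,:,2]-g[:,:,1]-25,0,None).astype(float); hm=(hsv[:,:,0]<7)|(hsv[:,:,0]>165); W=np.where(hm,redn,0); k=np.zeros_like(W); k[y0:y1,x0:x1]=1; W*=k
    yy,xx=np.mgrid[:480,:640]; red=[(W*xx).sum()/W.sum(),(W*yy).sum()/W.sum()]
    print("red",red,(W>0).sum())
    f=np.array([.5734,-.1575,.109])
    # white disc outline
    wm=cv2.inRange(hsv,(10,10,120),(35,80,255)); c=blob(wm,box); P=face(S,c[:,0],f,0); e=cv2.minEnclosingCircle((P*1000).astype(np.float32)); print("disc (mm)",e, "expect centre 0,",(f[2]+.066)*1000)
    dk=(hsv[:,:,2]<75)&(k>0); m=np.zeros((480,640),bool); cc=cv2.convexHull(c); mk=np.zeros((480,640),np.uint8); cv2.fillConvexPoly(mk,cc,255); mk=cv2.erode(mk,np.ones((3,3)))
    ys,xs=np.where(dk&(mk>0)); Q=face(S,np.c_[xs,ys],f,0)*1000
    for (a,b),v in zip(Q.round(1),hsv[ys,xs,2]): print((a,b),v,end=' ')
    print("\nmark",face(S,[red],f,0)*1000)
E
python3 mark.py
```

```text
red [np.float64(249.72133333333332), np.float64(197.58133333333333)] 24
disc (mm) ((-5.590900421142578, 176.576171875), 50.78017044067383) expect centre 0, 175.0
(np.float64(-19.0), np.float64(214.9)) 61 (np.float64(-5.9), np.float64(172.2)) 55 (np.float64(-2.4), np.float64(172.4)) 70 (np.float64(-5.6), np.float64(170.0)) 58 (np.float64(-2.1), np.float64(170.2)) 67 
mark [[ -3.5409865  162.81482871]]
```

Run:
```python
from mark import *
S=cam("scene"); g=S["bgr"].astype(int); f=np.array([.5734,-.1575,.109])
sl=np.s_[200:214,246:264]; D=g[sl][:,:,2]-g[sl][:,:,1]; 
print(D); print(g[sl][:,:,1])
W=np.clip(D-25,0,None).astype(float); yy,xx=np.mgrid[200:214,246:264]
red=np.array([(W*xx).sum(),(W*yy).sum()])/W.sum(); print(red,face(S,[red],f,0)*1000)
V=255-S["hsv"][:,:,2].astype(float)
for y in range(190,212):
    r=V[y,240:264]; w=np.clip(r-95,0,None); x=(w*np.arange(240,264)).sum()/max(w.sum(),1); print(y,round(x,2),(face(S,[[x,y]],f,0)[0]*1000).round(1),w.sum())
```

```text
[[  7   8   8   7   6   7   7   7   7   8   8   7   4  -2  -4  -3  -1   0]
 [  8   7   8   7   5   6   6   8   8   7   8   6   0  -9 -16 -12  -6  -3]
 [  8   7   7   7   6   6   8   9   9   9   6   4  -4 -22 -31 -29 -21 -15]
 [  7   7   7   7   6   6  13  17  16  10   7   1 -13 -33 -42 -42 -37 -32]
 [  7   7   7   7   7  12  24  35  31  17   7  -4 -22 -41 -45 -46 -45 -42]
 [  8   8   7   8   6  16  42  59  51  27   7 -10 -31 -44 -46 -45 -44 -45]
 [  8   7   7   7   7  20  58  82  72  40  12 -16 -40 -45 -45 -44 -45 -44]
 [  8   8   7   8   6  17  57  85  84  51  10 -25 -42 -44 -45 -44 -45 -44]
 [  7   7   8   7   7  13  42  66  74  43  -4 -35 -44 -44 -44 -43 -43 -43]
 [  7   8   8   8   7   9  23  40  45  16 -23 -40 -43 -43 -42 -42 -42 -41]
 [  7   7   7   7   7   6  10  16  14 -12 -36 -43 -43 -43 -42 -42 -42 -41]
 [  7   7   8   7   7   5   2  -2 -13 -32 -41 -43 -42 -42 -43 -43 -40 -37]
 [  7   7   7   7   6   3  -3 -16 -33 -41 -42 -42 -43 -44 -43 -40 -37 -30]
 [  7   8   8   7   5   0 -12 -31 -41 -42 -44 -42 -44 -43 -41 -37 -30 -20]]
[[164 164 159 139 113 121 149 162 164 164 163 160
[... 1039 characters left out ...]
96611 133.25813797]]
190 261.69 [-45.1 151. ] 110.0
191 257.24 [-29.9 159.6] 220.0
192 254.87 [-21.8 163. ] 342.0
193 253.83 [-18.1 163.3] 419.0
194 253.68 [-17.3 161.4] 448.0
195 253.99 [-18.  158.4] 437.0
196 255.03 [-21.1 153.6] 392.0
197 256.67 [-26.2 147.4] 343.0
198 257.94 [-30.1 141.9] 306.0
199 258.26 [-30.9 138.8] 313.0
200 258.24 [-30.5 136.5] 346.0
201 257.76 [-28.6 135.4] 336.0
202 257.1 [-26.1 134.8] 291.0
203 256.67 [-24.3 133.6] 258.0
204 256.69 [-24.1 131.2] 242.0
205 256.3 [-22.5 129.8] 273.0
206 256.01 [-21.2 128.3] 323.0
207 255.93 [-20.6 126.2] 367.0
208 255.91 [-20.2 123.9] 402.0
209 256.09 [-20.5 121. ] 422.0
210 256.47 [-21.4 117.7] 410.0
211 256.98 [-22.9 114. ] 397.0
```

Run:
```python
from mark import *
S=cam("scene"); f=np.array([.5734,-.1575,.109]); V=S["bgr"][:,:,1].astype(float)
print(V[190:200,244:258].astype(int))
for y in range(196,206):
    c=246+np.argmin(V[y,246:254]); a,b,d=V[y,c-1:c+2]; x=c+(a-d)/(2*(a-2*b+d)); print(y,round(x,2),(face(S,[[x,y]],f,0)[0]*1000).round(1))
u=np.array([np.cos(np.radians(-5.4)),np.sin(np.radians(-5.4)),0]); n=np.array([-u[1],u[0],0])
# search-free: vertical line through pivot, band predictions
for X0 in(-4,-5):
  O=f+n*.006+u*X0/1000+[0,0,.066-.0035]
  print(X0,"pivot",proj(S,O),"tip",proj(S,O-[0,0,.04]),"band .2 .3 .38",proj(S,[O+.04*(-np.sin(a)*u-np.cos(a)*np.array([0,0,1])) for a in(.2,.25,.3,.38)]).round(2).tolist())
```

```text
[[163 164 164 164 161 156 148 150 158 163 164 164 164 164]
 [164 164 164 162 153 134 117 125 146 160 164 165 164 164]
 [165 164 164 159 140 106  78 100 139 158 164 164 164 164]
 [164 164 163 153 127  82  55  91 135 157 164 164 164 164]
 [164 164 161 147 114  66  56  99 140 160 164 164 164 164]
 [164 164 160 143 107  63  71 116 149 162 164 164 165 164]
 [164 164 161 148 118  80  84 127 155 163 164 165 163 164]
 [164 164 162 158 140 108  96 132 157 164 164 164 164 163]
 [164 165 164 163 153 127 105 131 157 164 164 164 164 163]
 [164 164 164 164 158 135 110 130 156 163 164 165 164 163]]
196 249.4 [ -3.1 167. ]
197 249.75 [ -3.8 164. ]
198 249.96 [ -4.2 161.3]
199 250.06 [ -4.1 158.9]
200 250.13 [ -4.1 156.5]
201 250.27 [ -4.2 153.9]
202 250.5 [ -4.6 151.1]
203 250.76 [ -5.1 148.2]
204 251.08 [ -5.8 145.2]
205 252.5 [-10.  139.4]
-4 pivot [[249.48368698 193.8804362 ]] tip [[251.15255752 209.94596551]] band .2 .3 .38 [[253.32, 207.22], [253.84, 206.45], [254.35, 205.66], [255.14, 204.33]]
-5 pivot [[249.77077406 193.57666142]] tip [[251.43079583 209.64029811]] band .2 .3 .38 [[253.6, 206.91], [254.12, 206.15], [254.63, 205.36], [255.41, 204.03]]
```

```bash
python3 -m pendant '[[0,0,15,0],[0,0,15,0],[0,0,8,0],[0,0,2,0],[0,0,0,0],[0,0,0,0]]'; python3 -m pendant '[[0,0,1,0],[0,0,0,0]]'; python3 -m pendant '[[0,0,1,0],[0,0,0,0]]'; python3 where.py .573 -.158 .184
```

```text
time: 7.35
tool_pos: [0.5738, -0.1576, 0.1886]
eef_rot: [0.0, 0.048, 0.999, -0.0]
force: [0.5, 0.0, -2.3]
finger_gap: 0.296
grasp_force: 49.7
time: 7.55
tool_pos: [0.5737, -0.1575, 0.1875]
eef_rot: [0.0, 0.048, 0.999, -0.0]
force: [-0.2, -0.3, -3.5]
finger_gap: 0.302
grasp_force: 49.7
time: 7.75
tool_pos: [0.5736, -0.1575, 0.1863]
eef_rot: [0.0, 0.048, 0.999, 0.0]
force: [0.0, -0.3, -3.6]
finger_gap: 0.302
grasp_force: 49.7
t 7.75 pos [ 0.5736 -0.1575  0.1863] xh,yh [174.5  84.5] zaxis [ 0.  0. -1.] F [ 0.02 -0.34 -3.58] T [-0.02  0.   -0.01] gap 0.302 gf 49.7 j7 1.8
tool shift mm [ 0.5 -0.6  2.3]
```

```bash
for i in 1; do python3 -m pendant '[[0,0,1,0],[0,0,0,0]]'|sed -n '1,2p;4p'; python3 -m pendant '[[0,0,0.7,0],[0,0,0,0]]'|sed -n '1,2p;4p'; python3 -m pendant '[[0,0,0.5,0],[0,0,0,0]]'|sed -n '1,2p;4p'; done; python3 where.py
```

```text
time: 7.95
tool_pos: [0.5735, -0.1575, 0.1852]
force: [-0.1, 0.4, -3.1]
time: 8.15
tool_pos: [0.5736, -0.1575, 0.1845]
force: [-0.4, 0.6, -3.2]
time: 8.35
tool_pos: [0.5736, -0.1575, 0.1841]
force: [0.3, 1.0, -2.7]
t 8.35 pos [ 0.5736 -0.1575  0.1841] xh,yh [174.5  84.5] zaxis [-0. -0. -1.] F [ 0.31  0.97 -2.74] T [-0.03  0.06  0.03] gap 0.298 gf 49.7 j7 1.8
```

```bash
python3 -m pendant '[[0,0,0.5,0],[0,0,0,0]]'|sed -n '1,2p;4p'; python3 -m pendant '[[0,0,0.5,0],[0,0,0,0]]'|sed -n '1,2p;4p';  python3 where.py
```

```text
time: 8.55
tool_pos: [0.5737, -0.1575, 0.1838]
force: [-0.2, 0.2, 1.5]
time: 8.75
tool_pos: [0.5739, -0.1576, 0.1838]
force: [-1.7, 0.4, 8.3]
t 8.75 pos [ 0.5739 -0.1576  0.1838] xh,yh [174.5  84.5] zaxis [ 0.001  0.    -1.   ] F [-1.7   0.39  8.29] T [0.2  0.72 0.05] gap 0.304 gf 51.3 j7 1.8
```

```bash
python3 -m pendant '[[0,0,0,0],[0,0,0,0],[0,0,0,0],[0,0,0,0]]'|sed -n '1,2p;4p'; python3 where.py
cat > look.py <<'E'
from h import *
import sys
T,S=cam("top"),cam("scene"); I=np.zeros((600,800,3),np.uint8); I[:,:500]=cv2.resize(zoom(S,(205,155,305,275),5),(500,600)); I[:360,500:]=cv2.resize(zoom(T,(335,190,435,310),3),(300,360)); cv2.imwrite(sys.argv[1],I)
E
python3 look.py pics/rest.png
```

```text
time: 9.15
tool_pos: [0.5739, -0.1576, 0.1838]
force: [-2.0, 1.2, 8.9]
t 9.15 pos [ 0.5739 -0.1576  0.1838] xh,yh [174.5  84.5] zaxis [ 0.001 -0.    -1.   ] F [-2.    1.21  8.86] T [0.19 0.71 0.01] gap 0.299 gf 51.3 j7 1.8
```

View pics/rest.png

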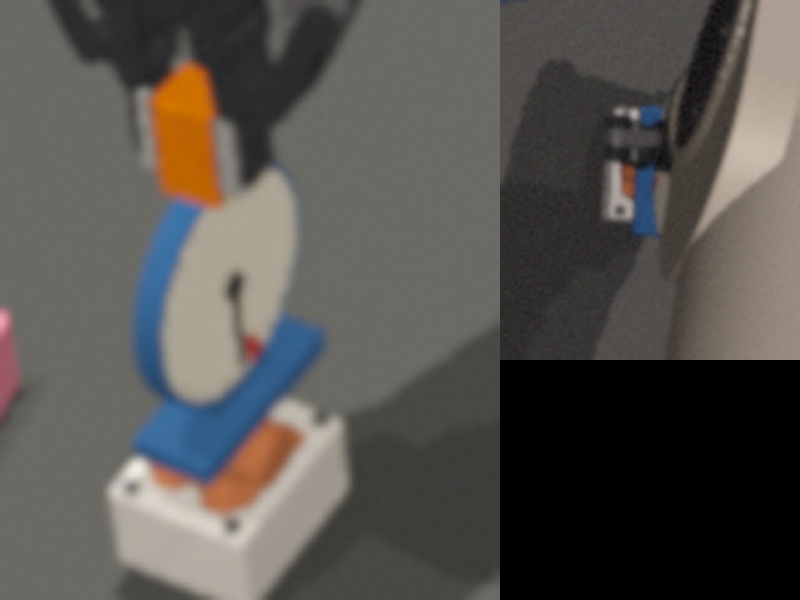

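The gauge rests level on the crest: foot at crop (230,390), pointer (238,320), band (253,345). Now I lower the grip force and start rocking: top toward stud −x, which is tool +x.

```bash
python3 -m pendant '[[0,0,0,0],[0,0,0,0],[0,0,0,0]]' - 20; python3 -m pendant '[[2.5,0,0,0],[2.5,0,0.2,0],[0,0,0,0],[0,0,0,0]]'|sed -n '1,2p;4p'; python3 -m pendant '[[2.5,0,0.3,0],[2.5,0,0.3,0],[2,0,0.3,0],[0,0,0,0]]'|sed -n '1,2p;4,6p'; python3 where.py; python3 look.py pics/r1.png
```

```text
time: 9.55
tool_pos: [0.5739, -0.1576, 0.1838]
eef_rot: [0.0, 0.048, 0.999, 0.0]
force: [-1.9, 0.1, 7.1]
finger_gap: 0.296
grasp_force: 51.3
time: 9.95
tool_pos: [0.5694, -0.1572, 0.1836]
force: [3.7, 0.5, 6.7]
time: 10.35
tool_pos: [0.5623, -0.1565, 0.1827]
force: [3.1, -0.1, 7.1]
finger_gap: 0.299
grasp_force: 50.8
t 10.35 pos [ 0.5623 -0.1565  0.1827] xh,yh [174.5  84.5] zaxis [ 0.002 -0.    -1.   ] F [ 3.08 -0.14  7.11] T [-0.1  -1.02  0.01] gap 0.299 gf 50.8 j7 1.79
```

View pics/r1.png

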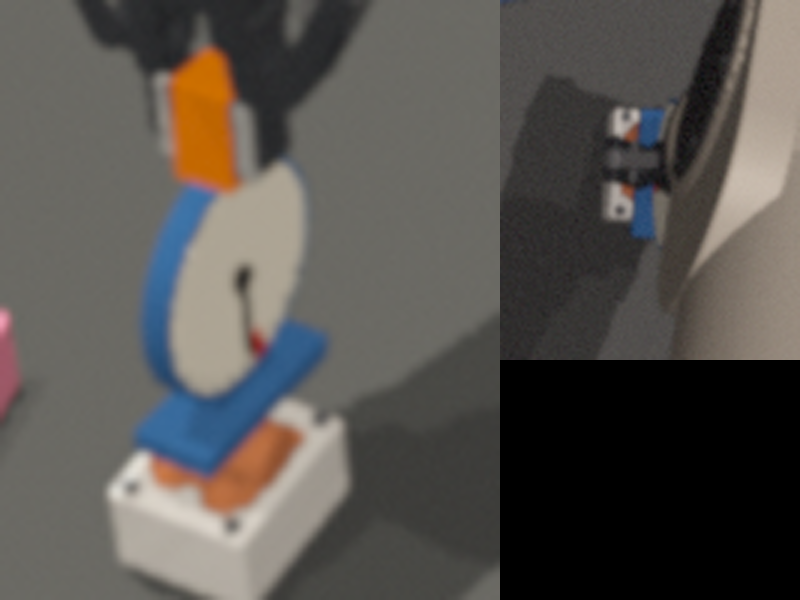

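The foot has stayed put on the crest, the gauge is turning in the pads, and the pointer at (250,330) is closing on the band at (257,343). Continuing.

```bash
python3 -m pendant '[[2.5,0,0.4,0],[2.5,0,0.4,0],[2.5,0,0.5,0],[0,0,0,0],[0,0,0,0]]'|sed -n '1,2p;4,6p'; python3 -m pendant '[[2.5,0,0.5,0],[2.5,0,0.5,0],[2.5,0,0.5,0],[0,0,0,0],[0,0,0,0]]'|sed -n '1,2p;4,6p'; python3 where.py; python3 look.py pics/r2.png
```

```text
time: 10.95
tool_pos: [0.5548, -0.1558, 0.1815]
force: [1.5, -0.5, 10.3]
finger_gap: 0.298
grasp_force: 50.9
time: 11.45
tool_pos: [0.5471, -0.1551, 0.1798]
force: [0.9, 0.4, 7.8]
finger_gap: 0.297
grasp_force: 50.8
t 11.45 pos [ 0.5471 -0.1551  0.1798] xh,yh [174.5  84.5] zaxis [ 0.001 -0.    -1.   ] F [0.91 0.45 7.85] T [ 0.   -0.5   0.08] gap 0.297 gf 50.8 j7 1.79
```

View pics/r2.png

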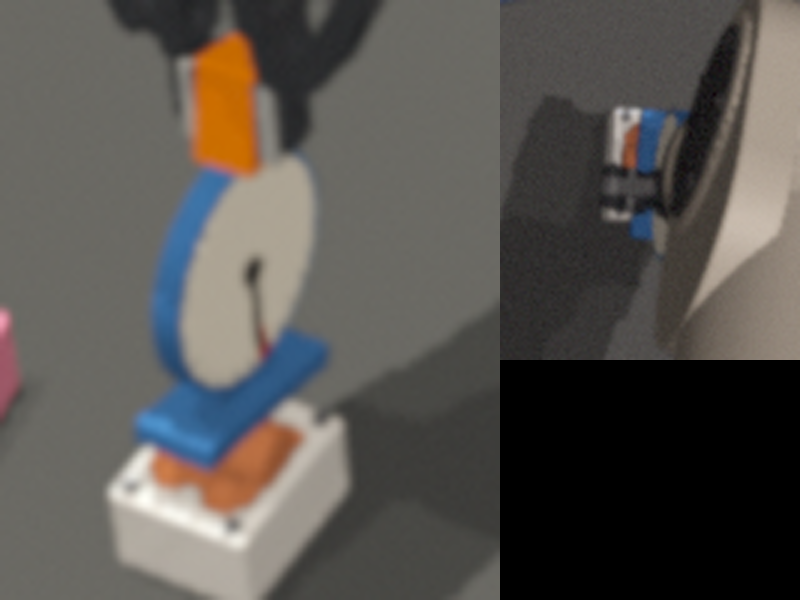

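The pointer now overlaps the band at (265,345). I'll measure what is left of the offset between them.

```bash
cat > res.py <<'E'
from h import *
S=cam("scene"); g=S["bgr"].astype(int); G=g[:,:,1]; a=np.s_[218:229,250:264]
print((g[:,:,2]-G)[a]); print(G[a]); W=np.clip((g[:,:,2]-G)[a]-25,0,None); yy,xx=np.mgrid[218:229,250:264]; print("red",(W*xx).sum()/W.sum(),(W*yy).sum()/W.sum())
P=[]
for y in range(205,226):
    c=251+np.argmin(G[y,251:260]); p,q,r=G[y,c-1:c+2]; P.append((y,round(c+(p-r)/(2*(p-2*q+r)),2),int(q)))
print(P)
E
python3 res.py
```

```text
[[  8   8   9   8   9   8   8  10   8   9   9   7   4   0]
 [  8   9   9   8   8   8  11  14  13  10   7   4  -1  -1]
 [  8   8   8   8   8   8  15  24  18  10   5  -1  -9  -8]
 [  9   8   8   8   9   8  17  29  22  11   2 -10 -23 -22]
 [  8   9   8   8   8   8  15  32  25  12  -2 -21 -37 -38]
 [  9   8   8   9   8   8  16  38  34  14  -9 -31 -42 -42]
 [  8   9   9   8   8  10  21  47  43  11 -21 -39 -42 -43]
 [  8   8   9   8   8  12  24  44  34  -4 -33 -41 -42 -42]
 [  9   8   8   7   8  12  19  26   7 -25 -39 -42 -42 -41]
 [  9   9   9   8   8   7   9   3 -19 -35 -39 -41 -40 -42]
 [  9   9   7   7   4   0  -7 -21 -33 -39 -40 -39 -42 -41]]
[[163 164 164 164 155 130 109 133 157 163 161 153 134 115]
 [163 163 163 164 157 132 107 127 152 161 155 140 122 107]
 [164 164 164 164 157 135 103 114 144 156 144 123 107  99]
 [163 164 164 163 157 136  99  99 133 148 135 107  94  93]
 [164 164 163 164 158 139 102  87 118 133 121  99  91  90]
 [163 164 164 163 160 144 109  79  94 108 101  92  90  89]
 [164 163 163 164 162 149 117  75  71  85  88  90  90  91]
 [164 164 163 163 162 153 124  81  65
[... 199 characters left out ...]

red 257.3529411764706 223.8235294117647
[(205, np.float64(255.75), 151), (206, np.float64(255.71), 126), (207, np.float64(255.58), 92), (208, np.float64(255.28), 66), (209, np.float64(255.04), 54), (210, np.float64(254.92), 62), (211, np.float64(254.92), 81), (212, np.float64(255.1), 101), (213, np.float64(255.4), 115), (214, np.float64(255.73), 114), (215, np.float64(255.85), 114), (216, np.float64(255.89), 113), (217, np.float64(255.92), 110), (218, np.float64(255.97), 109), (219, np.float64(256.06), 107), (220, np.float64(256.24), 103), (221, np.float64(256.5), 99), (222, np.float64(256.83), 87), (223, np.float64(257.17), 79), (224, np.float64(257.72), 71), (225, np.float64(258.07), 65)]
```

```bash
python3 -m pendant '[[2,0,0.4,0],[2,0,0.4,0],[1,0,0.2,0],[0,0,0,0],[0,0,0,0],[0,0,0,0],[0,0,0,0],[0,0,0,0],[0,0,0,0]]'|sed -n '1,2p;4,6p'; python3 where.py;  python3 res.py
python3 - <<'E'
from h import *
S=cam("scene"); cv2.imwrite("pics/r3.png",zoom(S,(225,170,290,250),7))
E
```

```text
time: 12.5
tool_pos: [0.5422, -0.1545, 0.1787]
force: [2.2, -0.7, 7.1]
finger_gap: 0.297
grasp_force: 50.5
t 12.5 pos [ 0.5422 -0.1545  0.1787] xh,yh [174.5  84.5] zaxis [ 0.001 -0.    -1.   ] F [ 2.16 -0.73  7.09] T [-0.09 -1.04  0.03] gap 0.297 gf 50.5 j7 1.79
[[  8   9   9   9   9   8   7   8  10  10   8   8   5   1]
 [  8   8   9   9   9   8   9  12  16  13   9   6   1  -2]
 [  8   8   9   9   8   8   9  18  24  19  10   3  -5  -7]
 [  8   8   8   7   8   9  11  23  30  20   8  -5 -17 -20]
 [  8   8   8   9   8   9  15  29  37  22   4 -15 -32 -35]
 [  8   8   8   8   9  11  20  38  47  26  -1 -26 -41 -42]
 [  9   9   9   9   9  12  26  47  57  26 -11 -35 -42 -42]
 [  9   9   8   9   8  13  25  44  45   9 -28 -41 -41 -42]
 [  8   9   9   9   8  10  18  25  14 -16 -35 -42 -41 -40]
 [  8   8   8   8   7   6   5   1 -16 -32 -39 -40 -41 -42]
 [  8   8   7   7   6   0  -8 -22 -34 -40 -39 -40 -41 -40]]
[[164 163 163 163 164 155 130 110 135 156 162 157 144 124]
 [164 164 163 164 163 156 129 106 128 151 157 148 131 114]
 [164 164 163 163 164 156 131 101 117 143 148 134 115 104]
 [164 164 
[... 464 characters left out ...]
ed 257.61842105263156 223.71052631578948
[(205, np.float64(256.5), 138), (206, np.float64(256.37), 104), (207, np.float64(256.19), 71), (208, np.float64(256.0), 56), (209, np.float64(255.82), 60), (210, np.float64(255.75), 79), (211, np.float64(255.84), 97), (212, np.float64(256.04), 110), (213, np.float64(256.23), 113), (214, np.float64(256.5), 117), (215, np.float64(256.75), 114), (216, np.float64(256.84), 114), (217, np.float64(256.88), 113), (218, np.float64(256.94), 110), (219, np.float64(257.01), 106), (220, np.float64(257.15), 101), (221, np.float64(257.28), 96), (222, np.float64(257.57), 93), (223, np.float64(257.96), 79), (224, np.float64(258.23), 66), (225, np.float64(258.38), 67)]
```

View pics/r3.png

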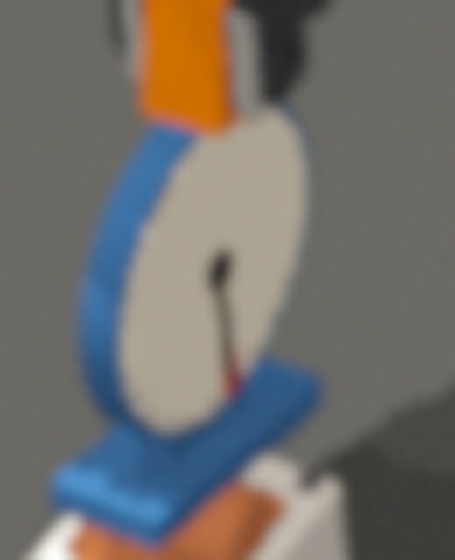

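The pointer sits within about 1 mm of the band's middle (pointer column 257.4, red centroid 257.6). The contact force is about 10 N and everything is still, so I'm handing in.

```bash
python3 -c "
from workcell import ticket; print(ticket.finish_job())"
```

```text
the job is handed in; nothing more can be done
None
```

I handed the job in with the gauge still held, its foot resting on the crest at about 10 N, and the pointer at rest within about 1 mm of the band's middle by camera; no verdict came back.

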